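# Lay out the leather-cutting pad

### The arm

A 6-joint arm with a two-finger parallel gripper is mounted at the origin on the work surface. World frame = base frame: x ahead of the robot, y to its left, z up, the work surface at z = 0. Lengths are in m, angles in rad, forces in N, time in s.
With the tool pointing down it reaches from about 0.325 to 0.9 m from the base axis. Payload 3.5 kg.
Tool frame: the origin (TCP) lies midway between the tips of the shut fingers; the grasp point (between the pads) lies 19 mm behind it; z points along the fingers, y is the direction in which the jaws open and shut (so a half turn about z gives the same grasp; the last joint's range is limited). The gripper opens to 85 mm and grips with 20 to 120 N. Pads are 22 mm wide; open, the fingers measure 114 mm over their backs; the gripper's body (76 mm by 85 mm) begins 54 mm behind the grasp point. The pads swing forward as they close: fully open they stand 13 mm farther back than shut.
Start: joints at [-1.241, 0.276, -0.026, 1.268, 0, 1.467], TCP at [0.262, -0.567, 0.231] pointing down, gripper open.
Joint ranges: [-3.12, 3.12], [-0.85, 1.88], [-1.08, 1.24], [-1.95, 2.15], [-1.57, 1.53], [-3.14, 3.14]. Speed limits (rad/s): [2.57, 2.57, 3.14, 3.14, 3.14, 3.14].

### API

Orientations are given as [roll, pitch, yaw] about the fixed x, y, z axes, in that order (R = Rz(yaw) Ry(pitch) Rx(roll)).
In Python, from rig import manip, camera, sign_off gives the robot as it stands.
- The arm moves only by the tool servo_tool, never from a script. Its argument "targets" is one flat list of numbers, 5 for each row, row after row: the gripper command: -1 is shut, 1 is fully open, values between are in proportion, then the shift along the tool's x, y, z in m, then the turn about the tool's z in rad. In form: [jaw, x, y, z, turn, jaw, x, y, z, turn, ...]. A call has 1 to 12 rows; each row is the pose to reach, as a shift and turn from the pose measured when the call began, along the tool's axes at that moment; what a row does not reach only later rows make up. A row lasts 1/12 s, in which the tool goes at most 41.7 mm and 7.16 degrees, less where a joint would pass 70% of its speed; a pose out of reach is approached as far as the arm can. A call with a gripper value outside its range is refused whole. The fingers move at their own pace and stop on an object; "force" is the grip in N (left out, the last holds). Time passes only in rows, so rows that repeat a pose let the fingers close. It gives the time, the measured TCP pose, the force and the opening at its end, in the units of the state.
- manip.read_state(): the state, without advancing time (a new reading comes with each control period).
- camera(name): name is "scene" or "top"; returns a dict with "color" (480x640x3 uint8, red, green, blue), "z_map" (480x640 float32, m along the optical axis (not along the pixel's ray), 0 where there is no reading), "mtx" (3x3 intrinsics, pixels), "camera_from_world" (4x4, takes a point from world to camera coordinates). Camera axes: x right, y down, z forward; pixel columns grow to the right and rows downward; lengths in m; the calibration is good to about 2 mm. A picture is of the moment at which its call begins.
- sign_off(): hands the job in, once; it reports no verdict.
The state is a dict: "clock": time; "joint_positions": joint angles; "qd": joint speeds; "tau": joint torques, N m; "eef_pos": TCP position; "eef_rot": TCP orientation; "ft_force": force on the tool from outside, world axes, zero at the start; "moment": the same for the moment, N m; "opening": finger opening in m.
Only numpy, scipy, OpenCV 4.12 (cv2) and the standard library are available. Lean on these libraries where they do the work, as an engineer would, in place of code of your own. Each camera call takes 0.05 s, during which the arm holds its last target. There are 200 camera calls.

### The job

Lay out the cutting pad for the next piece: lay the white template midway between the tan and the black blank with its long sides square to the orange rail, and stand the dark steel weight on top of it, in the middle; stand the red round die on the middle of the black blank. Stand the blue square die behind the tan blank, straight in line with it towards the rail and halfway across the gap between blank and rail, and the yellow oval die in front of the black blank, straight in line with it on the side away from the rail and halfway across the gap between blank and the pad's front edge. Leave the amber jar and the white spool standing where they are, and let go of everything.

Things in the scene. Friction and masses are not known exactly. Their poses are not given: they have to be found in the camera images.
- pad: The pale green cutting pad, fixed: 280 mm (its x) by 290 mm (its y), 12 mm thick. An orange rail, 16 mm wide and standing 12 mm above the pad's top, runs along its whole far (+x) edge; the rail's near face lies at pad x = +124 mm, the pad's front (robot-side) edge at x = -140 mm. Origin at the centre of the underside; x points square to the rail, away from the robot. The pad may lie turned up to 0.2 rad.
- tan_blank: Tan leather-board blank fixed flat on the pad: a slot shape with round ends, 72 mm long along its y (parallel to the rail), 48 mm wide along its x, 4 mm thick. Origin at the centre of its underside, axes parallel to the pad's. It lies on the pad's middle line, 100 mm to one side of the pad's centre (to pad +y or -y); the black blank lies 100 mm to the other side.
- black_blank: Black round leather-board blank fixed flat on the pad, 60 mm diameter, 4 mm thick. Origin at the centre of its underside, axes parallel to the pad's. On the pad's middle line, 100 mm from the pad's centre, opposite the tan blank.
- template: White rigid template plate, loose, with a small black dot near each end: 90 mm long (its x), 52 mm wide (its y), 10 mm thick, about 60 g. Origin at the centre of the underside. Lies flat on the table at any yaw; either end may face the rail. Can be gripped across its 52 mm width.
- weight: Dark steel pattern weight, loose: a disc 40 mm diameter and 24 mm high, with a round knob 20 mm diameter on top of it up to 54 mm; about 0.2 to 0.33 kg. Origin at the centre of the underside, z up. Can be gripped by the knob.
- round_die: Hand die with a round steel foot and a red plate (44 mm diameter, top at 24 mm) and red cap. Its round upright stem (20 mm diameter, from 24 to 58 mm above the underside, steel with the coloured cap as its last 6 mm) is the grip; about 0.18 to 0.3 kg. Origin at the centre of the underside, z up the stem. May be set down at any yaw.
- square_die: Hand die with a square steel foot and a blue plate (40 by 40 mm, top at 24 mm) and blue cap. Its round upright stem (20 mm diameter, from 24 to 58 mm above the underside, steel with the coloured cap as its last 6 mm) is the grip; about 0.18 to 0.3 kg. Origin at the centre of the underside, z up the stem. May be set down at any yaw.
- oval_die: Hand die with an oval steel foot and a yellow plate (54 mm along its x, 34 mm along its y, top at 24 mm) and yellow cap. Its round upright stem (20 mm diameter, from 24 to 58 mm above the underside, steel with the coloured cap as its last 6 mm) is the grip; about 0.18 to 0.3 kg. Origin at the centre of the underside, z up the stem. May be set down at any yaw.
- amber_jar: Small amber glass jar with a dark lid, loose, 42 mm diameter, 58 mm tall. Stands among the things to be moved; to be left alone. Origin at the centre of the underside.
- spool: White thread spool with white ends, loose, 38 mm diameter, 44 mm tall, upright. Stands among the things to be moved; to be left alone. Origin at the centre of the underside.
There are look-alikes about, which are no part of the job. What is shaped like the round_die but purple or turquoise is not meant.

How it is judged:
At the end, for the whole second after the job is handed in: Template flat midway between blanks, square to rail within 15 deg; weight on its centre; round die on black blank (12 mm); square die on pad 74 mm behind tan blank, oval die 85 mm in front of black blank, in line (others 15 mm per axis); all upright, at rest; jar, spool within 30 mm of start (x of template in the frame of pad between -0.015 and 0.015 m and y of template in the frame of pad between -0.015 and 0.015 m and z of template in the frame of pad between 0.009 and 0.015 m and angle between the x axis of template and the x axis of pad, either way round below 0.26 rad and horizontal distance between weight and template below 0.015 m and z of weight in the frame of template between 0.007 and 0.013 m and horizontal distance between round_die and black_blank below 0.012 m and z of round_die in the frame of black_blank between 0.001 and 0.007 m and x of square_die in the frame of tan_blank between 0.059 and 0.089 m and y of square_die in the frame of tan_blank between -0.015 and 0.015 m and z of square_die in the frame of pad between 0.009 and 0.015 m and x of oval_die in the frame of black_blank between -0.1 and -0.07 m and y of oval_die in the frame of black_blank between -0.015 and 0.015 m and z of oval_die in the frame of pad between 0.009 and 0.015 m and angle between each of template, weight, round_die, square_die, oval_die's own z axis and vertical below 0.1 rad and linear speed of each of template, weight, round_die, square_die, oval_die below 0.01 m/s and angular speed of each of template, weight, round_die, square_die, oval_die below 0.1 rad/s and distance of each of amber_jar, spool from where it was at the start of the episode below 0.03 m and angle between each of amber_jar, spool's own z axis and vertical below 0.3 rad); the robot touches nothing.
It fails at once if the amber jar is pushed more than 30 mm or tipped (distance of amber_jar from where it was at the start of the episode above 0.03 m or angle between amber_jar's own z axis and vertical above 0.3 rad).
It fails at once if the white spool is pushed more than 30 mm or tipped (distance of spool from where it was at the start of the episode above 0.03 m or angle between spool's own z axis and vertical above 0.3 rad).
It also fails if it takes over 125 s, if anything falls off the work surface, if the arm or the gripper's body presses on something with over 40 N, if the wrist force passes 120 N, or if a joint passes its speed limit or range.

## Working session

There is one attempt and no reset: what is moved stays moved. The work goes in short steps, Python scripts to look and compute and a tool call to move; the robot and the scene stay as the last step left them, time stands still between calls to the robot, and variables do not carry over. Pictures are saved under pics/ and viewed, about 12 in all and at most 16, crops included, and the job is handed in when it is done.

Besides the shell and the picture viewer there is one more tool, called after "Emit:" as name(argument=value, ...) on one line, values as JSON. servo_tool: Moves the arm, as the interface text tells. Its arguments: {"type":"object","properties":{"targets":{"type":"array"},"force":{"type":"number"}},"required":["targets"]}

```bash
mkdir -p pics; ls
python3 - <<'E'
from rig import manip, camera
import cv2,numpy as np
print(manip.read_state())
for n in("top","scene"):
    c=camera(n); cv2.imwrite(f"pics/{n}0.png",c["color"][:,:,::-1]); np.savez(f"pics/{n}0.npz",**c); print(c["mtx"],c["camera_from_world"])
E
```

```text
pics
{'clock': 0.0, 'joint_positions': array([-1.24139003e+00,  2.77178461e-01, -2.78933795e-02,  1.26804118e+00,
        1.41600311e-06,  1.46740731e+00]), 'qd': array([-1.60803478e-03,  3.87743662e-04,  1.28349940e-03, -2.73099100e-03,
       -3.53969622e-04,  4.36542684e-05]), 'tau': array([ 1.78144670e-03, -4.45505297e+01,  2.95206606e+01,  1.64707471e-02,
       -2.53703107e-06, -2.92328934e-06]), 'eef_pos': array([ 0.26186892, -0.56661391,  0.23012562]), 'eef_rot': array([-3.13928847e+00, -2.40502825e-04,  4.32795031e-01]), 'ft_force': array([0.64915966, 0.52658435, 0.08372365]), 'moment': array([-0.0214085 ,  0.03041636, -0.08150472]), 'opening': 0.08498407833160619}
[[555.83323187   0.         315.59675417]
 [  0.         555.83323187 239.58194052]
 [  0.           0.           1.        ]] [[ 0.02296416 -0.99957693 -0.01784951  0.03932342]
 [-0.98488825 -0.0195538  -0.17208364  0.48633436]
 [ 0.17166181  0.02153153 -0.98492061  1.07015464]
 [ 0.          0.          0.          1.        ]]
[[493.10802561   0.         325.73783354]
 [  0.         493.10802561 239.98833553]
 [  0.           0.           1.        ]] [[ 0.24680359  0.9689631  -0.01408927 -0.15117262]
 [ 0.5435494  -0.15045426 -0.825783   -0.22271062]
 [-0.80227305  0.196148   -0.56381196  1.47128851]
 [ 0.          0.          0.          1.        ]]
```

View pics/top0.png

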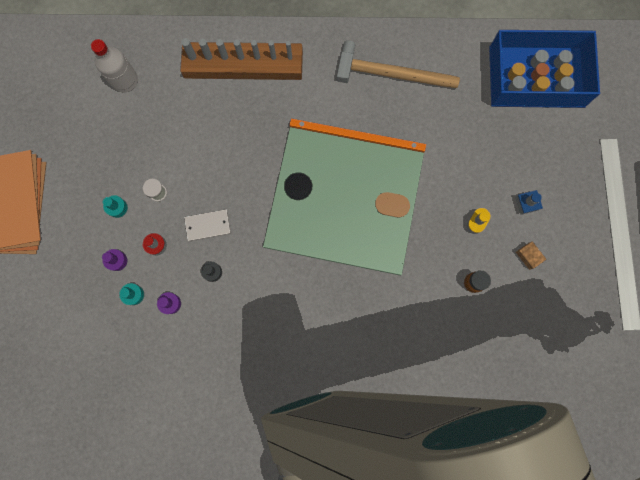

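View pics/scene0.png

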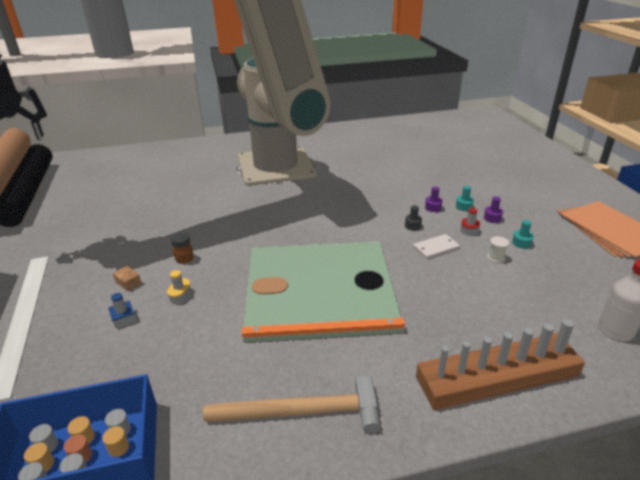

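The top view shows everything. The pad has the black blank at (298,186) and the tan blank at (393,205). The template is at (207,225), the weight (211,271), the red die (154,244), the blue die (530,201), the yellow die (479,220), the jar (477,281) and the spool (153,188). Next I measure them with depth.

```bash
cat > h.py <<'E'
import numpy as np, cv2
from rig import manip, camera
def cloud(c):
    K=c["mtx"];T=c["camera_from_world"];z=c["z_map"].astype(float)
    v,u=np.mgrid[:480,:640]
    p=np.stack([(u-K[0,2])/K[0,0]*z,(v-K[1,2])/K[1,1]*z,z],-1)
    w=(p-T[:3,3])@T[:3,:3]; w[z<=0]=np.nan
    return w
def pix2w(c,u,v,h):
    K=c["mtx"];T=c["camera_from_world"];R=T[:3,:3];o=-R.T@T[:3,3]
    d=R.T@np.array([(u-K[0,2])/K[0,0],(v-K[1,2])/K[1,1],1]); return o+d*(h-o[2])/d[2]
def w2pix(c,p):
    T=c["camera_from_world"];q=c["mtx"]@(T[:3,:3]@np.array(p)+T[:3,3]); return q[:2]/q[2]
def top(w,u,v,r=22,lo=.045,hi=.08):
    q=w[v-r:v+r,u-r:u+r].reshape(-1,3); q=q[(q[:,2]>lo)&(q[:,2]<hi)]
    return (q[:,:2].min(0)+q[:,:2].max(0))/2 if len(q) else None, len(q), np.median(q[:,:2],0), np.percentile(q[:,2],95) if len(q) else 0
E
python3 - <<'E'
from h import *
c=dict(np.load("pics/top0.npz")); w=cloud(c)
np.set_printoptions(precision=4,suppress=True)
for n,(u,v) in dict(red=(154,244),weight=(211,271),blue=(530,201),yellow=(479,220),jar=(477,281),spool=(153,188)).items():
    print(n,top(w,u,v,lo=.046 if n!="spool" else .036))
hsv=cv2.cvtColor(c["color"],cv2.COLOR_RGB2HSV)
def rect(m,h,n):
    m=cv2.morphologyEx(m.astype(np.uint8),cv2.MORPH_OPEN,np.ones((3,3)))
    k=max(cv2.findContours(m,0,cv2.CHAIN_APPROX_NONE)[0],key=cv2.contourArea)[:,0]
    P=np.array([pix2w(c,a,b,h)[:2] for a,b in k]).astype(np.float32)
    r=cv2.minAreaRect(P); print(n,r,cv2.boxPoints(r).tolist())
H,S,V=cv2.split(hsv)
m=(H>40)&(H<90)&(S>40)&(V>90); m[:, :240]=0;m[:,440:]=0; rect(m,.012,"green")
m=(H<15)&(S>180);m[:, :240]=0;m[:100]=0;m[160:]=0;m[:,440:]=0; rect(m,.024,"rail")
m=(V<50);m[:160]=0;m[215:]=0;m[:,:270]=0;m[:,330:]=0;rect(m,.016,"black")
m=(H<25)&(S>60)&(V>100);m[:180]=0;m[225:]=0;m[:,:365]=0;m[:,420:]=0;rect(m,.016,"tan")
m=(V>140)&(S<40);m[:200]=0;m[250:]=0;m[:,:178]=0;m[:,240:]=0;rect(m,.010,"templ")
a=cv2.resize(c["color"][160:320,90:250],None,fx=3.7,fy=3.7,interpolation=2);b=cv2.resize(c["color"][180:300,460:560],None,fx=3.7*4/3,fy=3.7*4/3,interpolation=2)[:592,:200]
cv2.imwrite("pics/crop0.png",a[:,:,::-1])
E
```

```text
red (array([0.4739, 0.3824]), 96, array([0.4736, 0.3814]), np.float64(0.060203848596614866))
weight (array([0.4204, 0.2615]), 83, array([0.4205, 0.2613]), np.float64(0.05588699840700052))
blue (array([ 0.5769, -0.3864]), 98, array([ 0.5763, -0.3847]), np.float64(0.06083185451294783))
yellow (array([ 0.536 , -0.2813]), 94, array([ 0.5357, -0.2805]), np.float64(0.0613896248353216))
jar (array([ 0.4101, -0.2722]), 323, array([ 0.4097, -0.2707]), np.float64(0.06099131282366448))
spool (array([0.5868, 0.3867]), 271, array([0.5872, 0.3872]), np.float64(0.04662755681256779))
green ((0.6246860027313232, -0.01551404595375061), (0.2884368598461151, 0.16826331615447998), 79.88323974609375) [[0.5165297985076904, -0.14271202683448792], [0.682176947593689, -0.17226827144622803], [0.732842206954956, 0.1116839349269867], [0.5671950578689575, 0.1412401795387268]]
rail ((0.7137321829795837, -0.03203143924474716), (0.23139911890029907, 0.017038460820913315), 79.66791534423828) [[0.6846000552177429, -0.14432695508003235], [0.7013621926307678, -0.14738285541534424], [0.7428643107414246, 0.080264076590538
[... 203 characters left out ...]
], [0.5776044726371765, 0.061879098415374756], [0.6315197348594666, 0.06319455802440643], [0.6301937699317932, 0.11753909289836884]]
tan ((0.5673325061798096, -0.10602173954248428), (0.07140085846185684, 0.0483405664563179), 80.3755111694336) [[0.537533700466156, -0.13717864453792572], [0.5851938128471375, -0.14526070654392242], [0.5971313118934631, -0.07486483454704285], [0.5494711995124817, -0.06678277254104614]]
templ ((0.5182488560676575, 0.277534157037735), (0.05113522708415985, 0.08926592767238617), 11.630548477172852) [[0.4842081665992737, 0.3160962760448456], [0.5022042393684387, 0.22866317629814148], [0.5522895455360413, 0.2389720380306244], [0.5342934727668762, 0.3264051377773285]]
```

View pics/crop0.png

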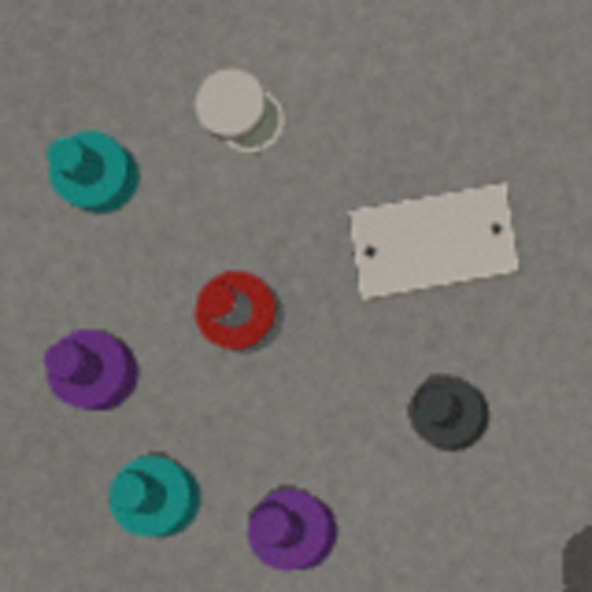

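Layout worked out: pad yaw is about -0.182 and its centre is (.5856,-.0082). The targets are:

| Item | x | y |
|---|---|---|
| Square die | .640 | -.120 |
| Oval die | .520 | .106 |
| Round die | .604 | .090 |

I start with the blue die, with the tool yaw at 90° so that tool x = world +y, tool y = world +x and tool z = down.

Emit:
servo_tool(targets=[0.1, 0.362, -0.032, 0.09, -1.138, 0.1, 0.362, -0.032, 0.09, -1.138, 0.1, 0.362, -0.032, 0.09, -1.138, 0.1, 0.362, -0.032, 0.09, -1.138, 0.1, 0.362, -0.032, 0.09, -1.138, 0.1, 0.362, -0.032, 0.09, -1.138, 0.1, 0.362, -0.032, 0.09, -1.138, 0.1, 0.362, -0.032, 0.09, -1.138, 0.1, 0.362, -0.032, 0.09, -1.138, 0.1, 0.362, -0.032, 0.09, -1.138, 0.1, 0.362, -0.032, 0.09, -1.138, 0.1, 0.362, -0.032, 0.09, -1.138], force=60)

```text
clock: 1.1
eef_pos: [0.5766, -0.3854, 0.1398]
eef_rot: [-3.139, -0.002, 1.57]
ft_force: [0.4, -0.8, 0.5]
opening: 0.0468
```

Emit:
servo_tool(targets=[0.1, -0.001, 0, 0.04, 0, 0.1, -0.001, 0, 0.08, 0, 0.1, -0.001, 0, 0.11, 0, 0.1, -0.001, 0, 0.11, 0, -1, -0.001, 0, 0.11, 0, -1, -0.001, 0, 0.11, 0, -1, -0.001, 0, 0.11, 0, -1, -0.001, 0, 0.11, 0, -1, -0.001, 0, 0.11, 0, -1, -0.001, 0, 0.11, 0])

```text
clock: 1.93
eef_pos: [0.5775, -0.3877, 0.0324]
eef_rot: [3.141, 0.001, 1.57]
ft_force: [-1.9, -1.8, 6.5]
opening: 0.0182
```

Emit:
servo_tool(targets=[-1, 0, 0, -0.04, 0, -1, 0, 0, -0.08, 0, -1, 0, 0, -0.1, 0, -1, 0.268, 0.0625, -0.1, 0, -1, 0.268, 0.0625, -0.1, 0, -1, 0.268, 0.0625, -0.1, 0, -1, 0.268, 0.0625, -0.1, 0, -1, 0.268, 0.0625, -0.1, 0, -1, 0.268, 0.0625, -0.1, 0, -1, 0.268, 0.0625, -0.1, 0, -1, 0.268, 0.0625, -0.1, 0, -1, 0.268, 0.0625, -0.1, 0])

```text
clock: 2.93
eef_pos: [0.6401, -0.1176, 0.132]
eef_rot: [-3.141, 0.001, 1.573]
ft_force: [0.3, -0.2, -1.7]
opening: 0.0181
```

Emit:
servo_tool(targets=[-1, -0.002, 0, 0.03, 0, -1, -0.002, 0, 0.06, 0, -1, -0.002, 0, 0.08, 0, -1, -0.002, 0, 0.086, 0, -1, -0.002, 0, 0.088, 0, -1, -0.002, 0, 0.088, 0, -1, -0.002, 0, 0.088, 0])

```text
clock: 3.52
eef_pos: [0.6403, -0.121, 0.0445]
eef_rot: [3.141, 0.002, 1.572]
ft_force: [0.0, -0.5, -1.6]
opening: 0.0182
```

Emit:
servo_tool(targets=[-1, 0, 0, 0.001, 0, -1, 0, 0, 0.002, 0, -1, 0, 0, 0.002, 0, 0.0, 0, 0, 0.002, 0, 0.0, 0, 0, 0.002, 0, 0.0, 0, 0, 0.002, 0, 0.0, 0, 0, 0.002, 0, 0, 0, 0, -0.03, 0, 0, 0, 0, -0.06, 0, 0, 0, 0, -0.09, 0, 0, 0, 0, -0.09, 0])

```text
clock: 4.43
eef_pos: [0.645, -0.1221, 0.1417]
eef_rot: [3.129, 0.005, 1.572]
ft_force: [2.2, -0.8, 1.2]
opening: 0.0426
```

Run:
```python
from h import *
c=camera("scene"); cv2.imwrite("pics/s1.png",cv2.resize(c["color"][180:360,80:420],None,fx=2.3,fy=2.3)[:,:,::-1])
```

```text
(no output)
```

View pics/s1.png

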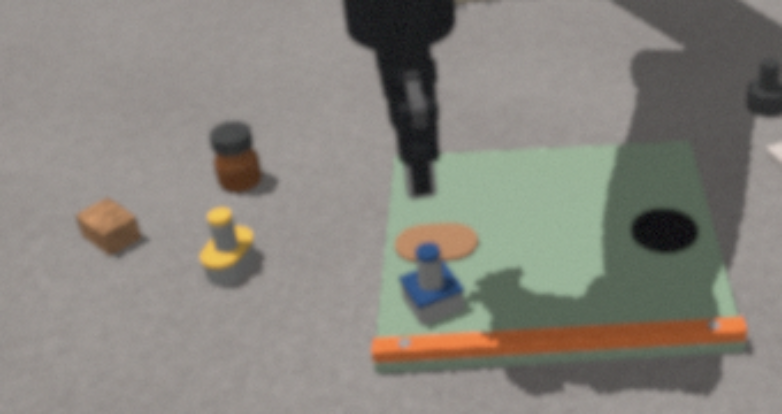

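The blue die stands behind the tan blank, clear of the rail. Next is the yellow die.

Emit:
servo_tool(targets=[0, -0.159, -0.109, 0, 0, 0, -0.159, -0.109, 0, 0, 0, -0.159, -0.109, 0, 0, 0, -0.159, -0.109, 0, 0, 0, -0.159, -0.109, 0, 0, 0, -0.159, -0.109, 0, 0, 0, -0.159, -0.109, 0, 0, 0, -0.159, -0.109, 0, 0])

```text
clock: 5.15
eef_pos: [0.5347, -0.2802, 0.1378]
eef_rot: [3.133, 0.003, 1.572]
ft_force: [-0.0, 0.5, 0.6]
opening: 0.0427
```

Emit:
servo_tool(targets=[0, -0.001, 0.001, 0.04, 0, 0, -0.001, 0.001, 0.08, 0, 0, -0.001, 0.001, 0.106, 0, 0, -0.001, 0.001, 0.106, 0, -1, -0.001, 0.001, 0.106, 0, -1, -0.001, 0.001, 0.106, 0, -1, -0.001, 0.001, 0.106, 0, -1, -0.001, 0.001, 0.106, 0, -1, -0.001, 0.001, 0.106, 0, -1, -0.001, 0.001, 0.106, 0])

```text
clock: 5.98
eef_pos: [0.5372, -0.2819, 0.0329]
eef_rot: [3.132, 0.004, 1.572]
ft_force: [0.0, 0.8, -1.5]
opening: 0.0181
```

Emit:
servo_tool(targets=[-1, 0, 0, -0.04, 0, -1, 0, 0, -0.08, 0, -1, 0.03, 0, -0.1, 0, -1, 0.3875, -0.017, -0.1, 0, -1, 0.3875, -0.017, -0.1, 0, -1, 0.3875, -0.017, -0.1, 0, -1, 0.3875, -0.017, -0.1, 0, -1, 0.3875, -0.017, -0.1, 0, -1, 0.3875, -0.017, -0.1, 0, -1, 0.3875, -0.017, -0.1, 0, -1, 0.3875, -0.017, -0.1, 0, -1, 0.3875, -0.017, -0.1, 0])

```text
clock: 6.98
eef_pos: [0.518, 0.1096, 0.1318]
eef_rot: [3.131, 0.002, 1.574]
ft_force: [0.5, -0.6, -1.5]
opening: 0.018
```

Emit:
servo_tool(targets=[-1, -0.004, 0.003, 0.03, 0, -1, -0.004, 0.003, 0.06, 0, -1, -0.004, 0.003, 0.08, 0, -1, -0.004, 0.003, 0.086, 0, -1, -0.004, 0.003, 0.088, 0, -1, -0.004, 0.003, 0.0885, 0, -1, -0.004, 0.003, 0.0885, 0, 0, -0.004, 0.003, 0.0885, 0, 0, -0.004, 0.003, 0.0885, 0, 0, -0.004, 0.003, 0.0885, 0, 0, -0.004, 0.003, 0.0885, 0])

```text
clock: 7.9
eef_pos: [0.5229, 0.1054, 0.0439]
eef_rot: [3.129, 0.002, 1.574]
ft_force: [0.5, 0.0, 0.5]
opening: 0.0427
```

Emit:
servo_tool(targets=[0, 0, 0, -0.04, 0, 0, 0, 0, -0.08, 0, 0, 0.02, 0, -0.095, 0, 0, 0.2766, -0.048, -0.095, 0, 0, 0.2766, -0.048, -0.095, 0, 0, 0.2766, -0.048, -0.095, 0, 0, 0.2766, -0.048, -0.095, 0, 0, 0.2766, -0.048, -0.095, 0, 0, 0.2766, -0.048, -0.095, 0, 0, 0.2766, -0.048, -0.095, 0, 0, 0.2766, -0.048, -0.095, 0, 0, 0.2766, -0.048, -0.095, 0])

```text
clock: 8.9
eef_pos: [0.4727, 0.3822, 0.1377]
eef_rot: [3.129, 0.003, 1.575]
ft_force: [0.4, -1.4, 1.3]
opening: 0.0429
```

Emit:
servo_tool(targets=[0, -0.001, 0.002, 0.04, 0, 0, -0.001, 0.002, 0.08, 0, 0, -0.001, 0.002, 0.106, 0, 0, -0.001, 0.002, 0.106, 0, -1, -0.001, 0.002, 0.106, 0, -1, -0.001, 0.002, 0.106, 0, -1, -0.001, 0.002, 0.106, 0, -1, -0.001, 0.002, 0.106, 0, -1, -0.001, 0.002, 0.106, 0, -1, -0.001, 0.002, 0.106, 0])

```text
clock: 9.73
eef_pos: [0.4768, 0.3813, 0.033]
eef_rot: [3.127, 0.002, 1.576]
ft_force: [0.1, -0.8, 1.1]
opening: 0.0179
```

Emit:
servo_tool(targets=[-1, 0, 0, -0.04, 0, -1, 0, 0, -0.08, 0, -1, 0, 0, -0.1, 0, -1, -0.291, 0.127, -0.1, 0, -1, -0.291, 0.127, -0.1, 0, -1, -0.291, 0.127, -0.1, 0, -1, -0.291, 0.127, -0.1, 0, -1, -0.291, 0.127, -0.1, 0, -1, -0.291, 0.127, -0.1, 0, -1, -0.291, 0.127, -0.1, 0, -1, -0.291, 0.127, -0.1, 0, -1, -0.291, 0.127, -0.1, 0])

```text
clock: 10.73
eef_pos: [0.6066, 0.0861, 0.1359]
eef_rot: [3.124, 0.004, 1.57]
ft_force: [0.8, 0.4, -2.2]
opening: 0.0179
```

Emit:
servo_tool(targets=[-1, 0.004, -0.004, 0.03, 0, -1, 0.004, -0.004, 0.06, 0, -1, 0.004, -0.004, 0.08, 0, -1, 0.004, -0.004, 0.086, 0, -1, 0.004, -0.004, 0.088, 0, -1, 0.004, -0.004, 0.088, 0, -1, 0.004, -0.004, 0.088, 0, 0, 0.004, -0.004, 0.088, 0, 0, 0.004, -0.004, 0.088, 0, 0, 0.004, -0.004, 0.088, 0, 0, 0.004, -0.004, 0.088, 0])

```text
clock: 11.65
eef_pos: [0.6048, 0.0899, 0.0483]
eef_rot: [3.123, 0.004, 1.57]
ft_force: [-0.0, 0.7, -0.5]
opening: 0.0424
```

Emit:
servo_tool(targets=[0, 0, 0, -0.04, 0, 0, 0, 0, -0.08, 0, 0.65, 0.02, -0.01, -0.08, 0, 0.65, 0.1875, -0.087, -0.08, -0.203, 0.65, 0.1875, -0.087, -0.08, -0.203, 0.65, 0.1875, -0.087, -0.08, -0.203, 0.65, 0.1875, -0.087, -0.08, -0.203, 0.65, 0.1875, -0.087, -0.08, -0.203, 0.65, 0.1875, -0.087, -0.08, -0.203, 0.65, 0.1875, -0.087, -0.08, -0.203, 0.65, 0.1875, -0.087, -0.08, -0.203])

```text
clock: 12.57
eef_pos: [0.517, 0.2774, 0.126]
eef_rot: [3.123, 0.008, 1.772]
ft_force: [1.0, -0.5, -0.1]
opening: 0.0706
```

Run:
```python
from h import *
c=camera("scene"); cv2.imwrite("pics/s2.png",cv2.resize(c["color"][130:350,230:550],None,fx=2.4,fy=2.4)[:,:,::-1])
```

```text
(no output)
```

View pics/s2.png

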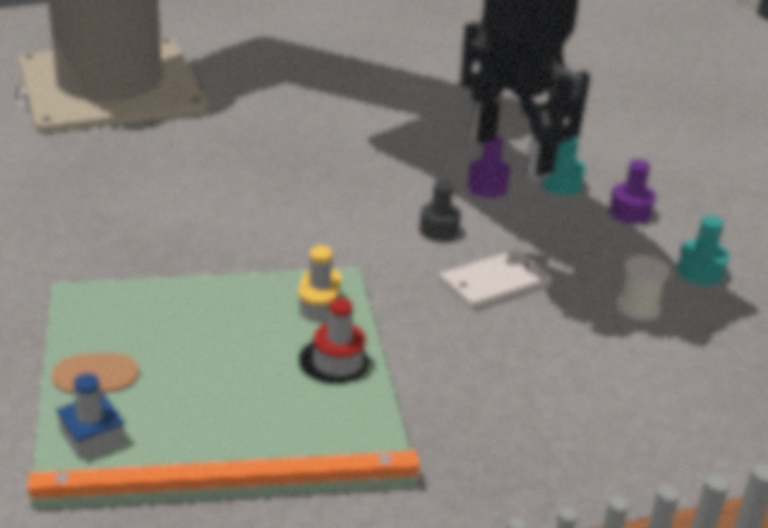

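The blue, yellow and red dies are standing as intended, and the template is clear below the gripper.

Emit:
servo_tool(targets=[0.65, 0, 0, 0.04, 0, 0.65, 0, 0, 0.08, 0, 0.65, 0, 0, 0.11, 0, 0.65, 0, -0.001, 0.12, 0, 0.65, 0, -0.001, 0.124, 0, 0.65, 0, -0.001, 0.127, 0, 0.65, 0, -0.001, 0.127, 0])

```text
clock: 13.2
eef_pos: [0.5203, 0.2763, 0.0002]
eef_rot: [3.121, 0.008, 1.771]
ft_force: [0.4, -0.7, 0.6]
opening: 0.0701
```

Emit:
servo_tool(targets=[0.65, 0, -0.002, 0.002, 0, 0.65, 0, -0.002, 0.004, 0, -1, 0, -0.002, 0.004, 0, -1, 0, -0.002, 0.004, 0, -1, 0, -0.002, 0.004, 0, -1, 0, -0.002, 0.004, 0, -1, 0, -0.002, 0.004, 0, -1, 0, -0.002, 0.004, 0, -1, 0, -0.002, 0.004, 0], force=40)

```text
clock: 13.95
eef_pos: [0.5191, 0.2763, -0.0024]
eef_rot: [3.119, 0.007, 1.771]
ft_force: [-1.3, -0.3, 5.7]
opening: 0.0504
```

Emit:
servo_tool(targets=[-1, 0, 0, -0.02, 0, -1, 0, 0, -0.06, 0, -1, 0, 0, -0.1, 0, -1, 0, 0, -0.13, 0, -1, 0, 0, -0.13, -0.1, -1, -0.05, 0.001, -0.13, -0.3, -1, -0.1, 0.003, -0.13, -0.5, -1, -0.15, 0.004, -0.13, -0.7, -1, -0.15, 0.004, -0.13, -0.8])

```text
clock: 14.7
eef_pos: [0.5499, 0.1296, 0.1291]
eef_rot: [3.127, 0.019, 2.346]
ft_force: [0.9, 0.6, -0.9]
opening: 0.0508
```

Emit:
servo_tool(targets=[-1, -0.123, -0.071, 0, -0.614, -1, -0.123, -0.071, 0, -0.614, -1, -0.123, -0.071, 0, -0.614, -1, -0.123, -0.071, 0, -0.614, -1, -0.123, -0.071, 0, -0.614, -1, -0.123, -0.071, 0, -0.614, -1, -0.123, -0.071, 0, -0.614, -1, -0.123, -0.071, 0, -0.614, -1, -0.123, -0.071, 0, -0.614])

```text
clock: 15.45
eef_pos: [0.5847, -0.0069, 0.1303]
eef_rot: [3.14, 0.024, 2.96]
ft_force: [0.3, -0.1, -0.5]
opening: 0.0507
```

Emit:
servo_tool(targets=[-1, 0.002, -0.001, 0.04, 0, -1, 0.002, -0.001, 0.08, 0, -1, 0.002, -0.001, 0.105, 0, -1, 0.002, -0.001, 0.114, 0, -1, 0.002, -0.001, 0.117, 0, -1, 0.002, -0.001, 0.12, 0, -1, 0.002, -0.001, 0.12, 0])

```text
clock: 16.03
eef_pos: [0.5869, -0.0077, 0.0116]
eef_rot: [3.14, 0.026, 2.96]
ft_force: [-0.1, -0.4, -0.4]
opening: 0.0509
```

Emit:
servo_tool(targets=[-1, 0, 0, 0.001, 0, -1, 0, 0, 0.003, 0, -1, 0, 0, 0.003, 0, 0.55, 0, 0, 0.003, 0, 0.55, 0, 0, 0.003, 0, 0.55, 0, 0, 0.003, 0, 0.55, 0, 0, 0.003, 0, 0.55, 0, 0, -0.03, 0, 0.55, 0, 0, -0.07, 0, 0.55, 0, 0, -0.11, 0, 0.55, 0, 0, -0.13, 0, 0.55, 0, 0, -0.13, 0])

```text
clock: 17.03
eef_pos: [0.5878, -0.0078, 0.1479]
eef_rot: [3.139, 0.037, 2.96]
ft_force: [1.4, 0.2, 0.1]
opening: 0.0666
```

Emit:
servo_tool(targets=[0.1, 0.213, 0.235, 0, 1.39, 0.1, 0.213, 0.235, 0, 1.39, 0.1, 0.213, 0.235, 0, 1.39, 0.1, 0.213, 0.235, 0, 1.39, 0.1, 0.213, 0.235, 0, 1.39, 0.1, 0.213, 0.235, 0, 1.39, 0.1, 0.213, 0.235, 0, 1.39, 0.1, 0.213, 0.235, 0, 1.39, 0.1, 0.213, 0.235, 0, 1.39, 0.1, 0.213, 0.235, 0, 1.39, 0.1, 0.213, 0.235, 0, 1.39, 0.1, 0.213, 0.235, 0, 1.39])

```text
clock: 18.03
eef_pos: [0.4196, 0.2619, 0.1392]
eef_rot: [3.106, 0.005, 1.565]
ft_force: [-0.1, 0.6, -0.3]
opening: 0.0467
```

Run:
```python
from h import *
c=camera("scene"); cv2.imwrite("pics/s3.png",cv2.resize(c["color"][130:350,230:550],None,fx=2.4,fy=2.4)[:,:,::-1])
c=camera("top"); np.savez("pics/top1.npz",**c); cv2.imwrite("pics/t3.png",cv2.resize(c["color"][110:310,130:430],None,fx=2.6,fy=2.6)[:,:,::-1])
np.set_printoptions(precision=4,suppress=True)
w=cloud(c); print(manip.read_state()["eef_pos"])
for n,p in dict(red=(.604,.09,.07),blue=(.64,-.12,.07),yellow=(.521,.1055,.07),weight=(.4204,.2615,.05),).items():
    u,v=w2pix(c,p).astype(int); print(n,top(w,u,v,r=16,lo=.056 if n!="weight" else .045,hi=.09))
```

```text
[0.4199 0.2616 0.1393]
red (array([0.6057, 0.0934]), 100, array([0.6043, 0.093 ]), np.float64(0.0767357531483408))
blue (array([ 0.6419, -0.1204]), 94, array([ 0.6411, -0.1197]), np.float64(0.07248880790903352))
yellow (array([0.5231, 0.1035]), 90, array([0.5219, 0.1029]), np.float64(0.07210772737872456))
weight (array([0.4209, 0.2617]), 84, array([0.4204, 0.2612]), np.float64(0.056611293997113905))
```

View pics/t3.png

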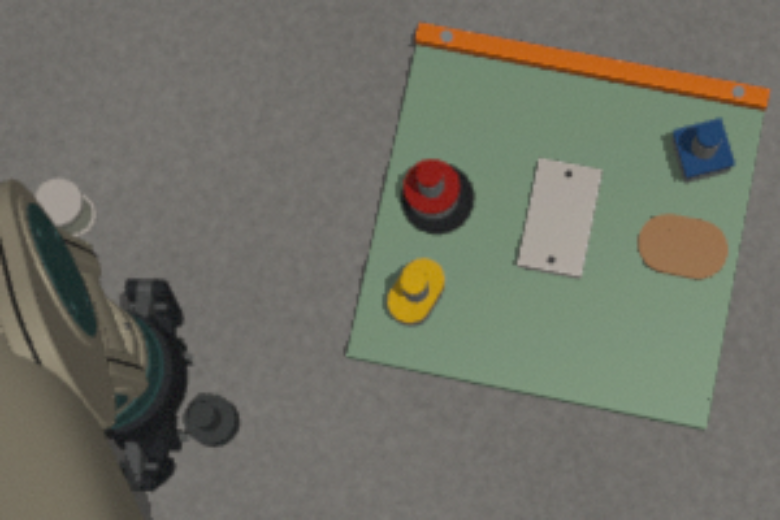

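The template lies midway between the blanks and square to the rail (crop centre about (559,218)). The dies stand within about 4 mm of their targets. Now I grip the weight by its knob.

Emit:
servo_tool(targets=[0.1, 0, -0.003, 0.04, 0, 0.1, 0, -0.003, 0.08, 0, 0.1, 0, -0.003, 0.108, 0, 0.1, 0, -0.003, 0.108, 0, -1, 0, -0.003, 0.108, 0, -1, 0, -0.003, 0.108, 0, -1, 0, -0.003, 0.108, 0, -1, 0, -0.003, 0.108, 0, -1, 0, -0.003, 0.108, 0, -1, 0, -0.003, 0.108, 0], force=60)

```text
clock: 18.97
eef_pos: [0.422, 0.2615, 0.0327]
eef_rot: [3.103, 0.005, 1.571]
ft_force: [1.5, -0.4, 2.2]
opening: 0.018
```

Run:
```python
from h import *
c=dict(np.load("pics/top1.npz"));H,S,V=cv2.split(cv2.cvtColor(c["color"],cv2.COLOR_RGB2HSV))
m=(V>140)&(S<40);m[:165]=0;m[220:]=0;m[:,:325]=0;m[:,:]&=True;m[:,370:]=0
k=max(cv2.findContours(m.astype(np.uint8),0,1)[0],key=cv2.contourArea)[:,0]
print(cv2.minAreaRect(np.array([pix2w(c,a,b,.022)[:2] for a,b in k]).astype(np.float32)))
```

```text
((0.5881854295730591, -0.009385768324136734), (0.052978742867708206, 0.08942218124866486), 79.98289489746094)
```

Emit:
servo_tool(targets=[-1, 0, 0, -0.04, 0, -1, 0, 0, -0.08, 0, -1, 0, 0, -0.12, 0, -1, -0.2705, 0.165, -0.12, 0, -1, -0.2705, 0.165, -0.12, 0, -1, -0.2705, 0.165, -0.12, 0, -1, -0.2705, 0.165, -0.12, 0, -1, -0.2705, 0.165, -0.12, 0, -1, -0.2705, 0.165, -0.12, 0, -1, -0.2705, 0.165, -0.12, 0, -1, -0.2705, 0.165, -0.12, 0, -1, -0.2705, 0.165, -0.12, 0])

```text
clock: 19.97
eef_pos: [0.5859, -0.0134, 0.1609]
eef_rot: [3.099, 0.007, 1.565]
ft_force: [0.5, 1.1, -2.1]
opening: 0.0178
```

Emit:
servo_tool(targets=[-1, 0.004, -0.0035, 0.03, 0, -1, 0.004, -0.0035, 0.06, 0, -1, 0.004, -0.0035, 0.09, 0, -1, 0.004, -0.0035, 0.1, 0, -1, 0.004, -0.0035, 0.104, 0, -1, 0.004, -0.0035, 0.106, 0, -1, 0.004, -0.0035, 0.106, 0])

```text
clock: 20.55
eef_pos: [0.5881, -0.01, 0.056]
eef_rot: [3.097, 0.007, 1.566]
ft_force: [-0.5, -0.3, -3.0]
opening: 0.0178
```

Emit:
servo_tool(targets=[-1, 0, -0.001, 0.001, 0, -1, 0, -0.001, 0.0025, 0, -1, 0, -0.001, 0.0025, 0, 0, 0, -0.001, 0.0025, 0, 0, 0, -0.001, 0.0025, 0, 0, 0, -0.001, 0.0025, 0, 0, 0, -0.001, 0.0025, 0, 0, 0, -0.003, -0.04, 0, 0, 0, -0.005, -0.08, 0, 0, 0, -0.005, -0.12, 0, 0, 0, -0.005, -0.15, 0, 0, 0, -0.005, -0.15, 0])

```text
clock: 21.55
eef_pos: [0.5814, -0.0094, 0.2142]
eef_rot: [3.082, 0.009, 1.566]
ft_force: [-0.1, 0.4, 1.5]
opening: 0.0428
```

Emit:
servo_tool(targets=[0, 0.04, -0.04, 0, 0, 0, -0.08, -0.04, 0, 0, 0, -0.12, -0.1, -0.03, 0, 0, -0.25, -0.15, -0.03, 0, 0, -0.25, -0.15, -0.03, 0, 0, -0.25, -0.15, -0.03, 0, 0, -0.25, -0.15, -0.03, 0, 0, -0.25, -0.15, -0.03, 0, 0, -0.25, -0.15, -0.03, 0, 0, -0.25, -0.15, -0.03, 0, 0, -0.25, -0.15, -0.03, 0])

```text
clock: 22.47
eef_pos: [0.428, -0.259, 0.2372]
eef_rot: [3.082, 0.008, 1.563]
ft_force: [0.2, 0.4, 0.4]
opening: 0.0427
```

Run:
```python
from h import *
c=camera("scene"); cv2.imwrite("pics/s4.png",cv2.resize(c["color"][130:350,230:550],None,fx=2.4,fy=2.4)[:,:,::-1])
c=camera("top"); np.savez("pics/top2.npz",**c); cv2.imwrite("pics/t4.png",cv2.resize(c["color"][110:310,130:530],None,fx=2,fy=2)[:,:,::-1])
np.set_printoptions(precision=4,suppress=True)
w=cloud(c); C=np.array([.5856,-.0082]);X=np.array([.9835,-.181]);Y=np.array([.181,.9835])
for n,(p,lo) in dict(red=((.604,.09,.07),.062),blue=((.64,-.12,.07),.058),yellow=((.521,.1055,.07),.058),weight=((.587,-.009,.07),.065),jar=((.41,-.272,.05),.046),spool=((.587,.387,.04),.036)).items():
    u,v=w2pix(c,p).astype(int); q=top(w,u,v,r=16,lo=lo,hi=.1); print(n,q,"pad",(q[0]-C)@X,(q[0]-C)@Y)
```

```text
red (array([0.6059, 0.0941]), 91, array([0.605 , 0.0931]), np.float64(0.0767029072172779)) pad 0.001428392839426907 0.10426586791957325
blue (array([ 0.6425, -0.1204]), 90, array([ 0.641 , -0.1197]), np.float64(0.07267850095985046)) pad 0.07628612791788364 -0.1000737685084469
yellow (array([0.5236, 0.1035]), 86, array([0.5223, 0.1028]), np.float64(0.07264175962401097)) pad -0.08119626802648393 0.0986125983382528
weight (array([ 0.5893, -0.0096]), 85, array([ 0.5889, -0.0085]), np.float64(0.07842684467290566)) pad 0.003877801763595496 -0.000749482210748253
jar (array([ 0.4103, -0.272 ]), 323, array([ 0.4096, -0.271 ]), np.float64(0.06095260543934082)) pad -0.1247139943381046 -0.29114526077204544
spool (array([0.5867, 0.3876]), 269, array([0.5872, 0.387 ]), np.float64(0.046910910757660816)) pad -0.07052907957095163 0.38943338948978035
```

View pics/s4.png

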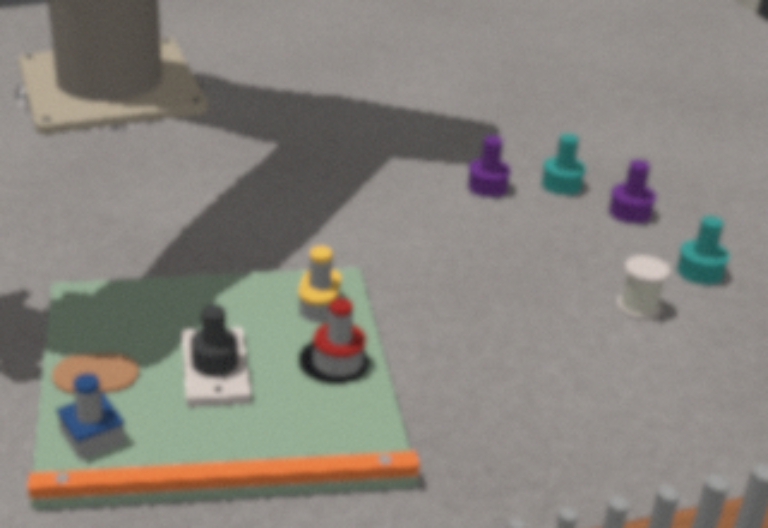

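View pics/t4.png

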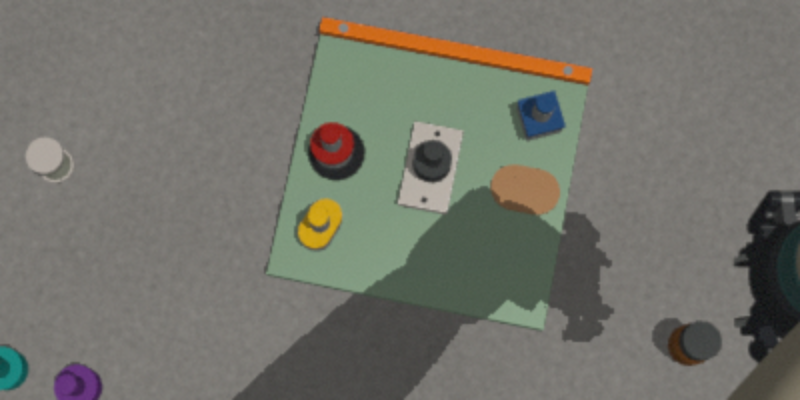

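Everything stands where it should, with a worst offset of about 4.5 mm. The jar and spool haven't moved, so I'm handing in.

```bash
python3 -c "
from rig import sign_off; print(sign_off())"
```

```text
the job is handed in; nothing more can be done
None
```

The cutting pad is laid out as asked and handed in at about 22.6 s of robot time, with nothing left in the gripper. `sign_off()` gives no verdict, so the numbers below are my own last camera measurements.

| Item | Last measurement |
|---|---|
| White template | About 3 mm off the pad centre; long sides square to the rail to about 0.5° |
| Steel weight | On the template, within about 1–2 mm of its middle |
| Red round die | On the black blank, about 4.5 mm off centre (limit 12 mm) |
| Blue square die | About 76 mm behind the tan blank (wanted 74), less than 1 mm off line |
| Yellow oval die | About 81 mm in front of the black blank (wanted 85), about 1.4 mm off line |
| Amber jar and white spool | Moved less than 1 mm from where they started |

The template was measured before the weight went on it, and not again afterwards. In the last pictures everything stands upright and the arm is clear of it all. No check failed. Heights read 2–3 mm high in the depth images, for objects on the table and on the pad alike, so I took that as camera error. The tool drifted to a tilt of about 0.06 rad by the end.

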